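# Index the board dial one station and seat its plunger

## Task

Bring the nest with the blue board round to the work side, at the red pointer: pull up the black spring plunger, turn the dial one station clockwise (seen from above) until the plunger drops into the next notch, then press its knob fully home. Find the notch by feel, without straining the plunger's pin; do not turn the dial backwards or on past the notch, and leave the rest of the bench undisturbed.

Things in the scene. Friction and masses are not known exactly. Their poses are not given: they have to be found in the camera images.
- index_base: Cast grey foot of the index fixture, fixed to the bench. Origin on the bench top on the dial's axis, z up; its -x axis points from the dial's axis to the work pointer. Foot and lugs reach 136 mm from the axis, up to 20 mm high. It carries a notched index plate (top 40 mm above the bench), hidden under the dial.
- work_pointer (a point): Tip of the small red pointer at the dial's rim, 133 mm from the axis and 49 mm above the bench, marking the work side. (The notch, not the pointer, sets where the nest stops: up to 15 mm to either side of it.)
- dial_axis (a point): Centre of the dial's top face, 54 mm above the bench. The dial is an aluminium disc of 250 mm diameter, 10 mm thick, turning about the vertical. Its hub (44 mm diameter) rises to 70 mm above the bench. It carries four nests a quarter turn apart and, midway between two of them, the plunger's housing.
- blue_nest (a point): On the dial: centre of the top (60 mm above the bench) of the black nest that holds the blue board; 75 mm from the dial's axis, a quarter turn anticlockwise of the work pointer at the start. Each nest is 66 mm (radial) x 48 mm and has a board fixed in it; boards and clips rise to 69 mm above the bench.
- dial (a joint): Turn of the dial, rad: 0 at the start, growing clockwise seen from above. Stiff (0.25 N m, to 0.5 N m while the pin drags on the plate); stays where left. The next notch is in a stop block clamped by hand to the index plate somewhere between 1.43 and 1.71 (about a quarter turn on). Its place is not measured and must be felt; in it the pin has 1.2 mm of play each way.
- boss (a point): On the dial: axis of the plunger's housing, 105 mm from the dial's axis, 73 mm above the bench. The housing is a steel cylinder of 24 mm diameter, 60 to 88 mm above the bench, on a 32 x 30 mm flange; rigid with the dial, good to push on from the side. Bare dial for 35 mm beside it, then nests. It starts an eighth of a turn anticlockwise of the work pointer and passes it.
- knob_top (a point): Centre of the top of the plunger's black knob, on the housing's axis. The knob is a cylinder of 26 mm diameter, 21 mm tall; when the plunger is home its top is 112 mm above the bench and its underside 3 mm above the housing.
- plunger (a joint): Height of the plunger above home, m: 0 home, 0.012 right up (solid end). Its pin rides on the index plate at 0.007. The spring (1 N per mm of height) and 3 N of drag in its guide make the lift take up to 15 N. Let go over the plate it rides; over a notch it snaps by itself to about 0.002 (dial blocked both ways) and needs 4 to 10 N on the knob to go home to its solid shoulder.
- index_pin: The plunger's steel pin, 8 mm diameter, round nose, hidden under the dial; origin at the tip of the nose, 32 mm above the bench when home, 8 mm deep in a notch. Fragile: it may not be loaded with more than 25 N against the index plate, by turning the dial with the pin in a notch or by pressing the knob hard while the pin rides on the plate.
- flux_bottle: White flux bottle with a red cap, 38 mm diameter, 90 mm tall, standing loose to the left of the fixture; origin at the centre of its underside. Bystander.
- solder_spool: Loose spool of solder standing on its flange, 55 mm diameter, 60 mm tall, to the left of the fixture; origin at the centre of its underside. Bystander.
- component_box: Loose cream lidded box, 46 x 62 x 24 mm, to the left of the fixture; origin at the centre of its underside. Bystander.

How it is judged:
By the outcome, as a careful person would: the job done as asked, in the order asked, and still so for the second after the job is handed in, with the robot touching nothing.
It also fails if it takes over 54 s, if anything falls off the work surface, if the arm or the gripper's body presses on something with over 40 N, if the wrist force passes 120 N, or if a joint passes its speed limit or range.

## Robot

A 6-joint arm with a two-finger parallel gripper is mounted at the origin on the work surface; the furniture and walls round the work are solid. World frame = base frame: x ahead of the robot, y to its left, z up, the work surface at z = 0. Lengths are in m, angles in rad, forces in N, time in s.
With the tool pointing down it reaches from about 0.25 to 0.725 m from the base axis. Payload 4 kg.
Tool frame: the origin (TCP) lies midway between the tips of the shut fingers; the grasp point (between the pads) lies 19 mm behind it; z points along the fingers, y is the line along which they close (so a half turn about z gives the same grasp; the last joint's range is limited). The gripper opens to 85 mm and grips with 20 to 120 N. Pads are 22 mm wide; open, the fingers measure 114 mm over their backs; the gripper's body (76 mm by 85 mm) begins 54 mm behind the grasp point. The pads swing forward as they close: fully open they stand 13 mm farther back than shut.
Start: joints at [-1.341, 0.241, 0.005, 1.335, 0, 1.571], TCP at [0.114, -0.487, 0.231] pointing down, gripper open.
Joint ranges: [-2.72, 2.72], [-1.05, 1.87], [-1.09, 1.28], [-1.99, 2.15], [-1.42, 1.44], [-3.14, 3.14]. Speed limits (rad/s): [2.79, 2.79, 3.14, 3.14, 3.14, 3.14].

## Interface

Orientations are given as a rotation vector (axis times angle).
In Python, from workcell import bot, get_image, camera_info, hand_in gives the robot as it stands. The module is installed in compiled form; this text tells all that it offers.
- The arm moves only by the tool jog_arm, never from a script. Its arguments are lists of equal length, an entry for each row: "xyz": the shift along the tool's x, y, z in fractions of the full range, 1 being 0.8 m, a list of three; "angular": the turn, a rotation vector about the tool's x, y, z in shares of pi rad (1.0 is pi rad), a list of three; "fingers": the closure, from -1 (fully open) to 1 (shut). A call has 1 to 20 rows; each row is the pose to reach, as a shift and turn from the pose commanded when the call began, along the tool's axes at that moment; what a row does not reach only later rows make up. A row lasts 1/12 s, in which the tool goes at most 41.7 mm and 7.16 degrees, less where a joint would pass 70% of its speed; a pose out of reach is approached as far as the arm can. Shift and turn numbers lie between -1 and 1, and a call with a number outside is refused. A call with a gripper value outside its range is refused whole. The fingers move at their own pace and stop on an object; "grip_force" is the grip in N (left out, the last holds). Time passes only in rows, so rows that repeat a pose let the fingers close. It gives the time, the measured TCP pose, the force, the opening and the grip force at its end, in the units of the state.
- bot.sense(): the state, without advancing time (a new reading comes with each control period).
- get_image(name): name is "scene" or "top"; returns the picture (400x640x3 uint8, blue, green, red); there is no depth.
- camera_info(name): a dict with "fx", "fy", "cx", "cy" (pixels), "rvec" (rotation vector, rad) and "tvec" (3), from world to camera coordinates, as OpenCV has them. Camera axes: x right, y down, z forward; pixel columns grow to the right and rows downward; lengths in m; the calibration is good to about 2 mm. A picture is of the moment at which its call begins. camera_info takes no time and is no camera call.
- hand_in(): hands the job in; it is judged then, once.
The state is a dict: "clock": time; "joint_pos": joint angles; "qvel": joint speeds; "joint_efforts": joint torques, N m; "tool_pos": TCP position; "eef_rot": TCP orientation; "contact_force": force on the tool from outside, world axes, zero at the start; "wrist_torque": the same for the moment, N m; "gripper_width": finger opening in m; "grasp_force": force on a finger pad.
Only numpy, scipy, OpenCV 4.12 (cv2) and the standard library are available. Lean on these libraries where they do the work, as an engineer would, in place of code of your own. Each camera call takes 0.05 s, during which the arm holds its last target. There are 200 camera calls.

## Working session

There is one attempt and no reset: what is moved stays moved. The work goes in short steps, Python scripts to look and compute and a tool call to move; the robot and the scene stay as the last step left them, time stands still between calls to the robot, and variables do not carry over. Pictures are saved under pics/ and viewed, at most 10 in all, crops included, and the job is handed in when it is done.

Besides the shell and the picture viewer there is one more tool, called after ">>>" as a command line: name --argument value ..., lists and objects as JSON in quotes. jog_arm: Moves the arm, as the interface text tells. Its arguments: {"type":"object","properties":{"xyz":{"type":"array"},"angular":{"type":"array"},"fingers":{"type":"array"},"grip_force":{"type":"number"}},"required":["xyz","angular","fingers"]}

```bash
mkdir -p pics; python3 - <<'E'
from workcell import bot,get_image,camera_info
import cv2
for n in("scene","top"):
    cv2.imwrite(f"pics/{n}0.png",get_image(n)); print(n,camera_info(n))
s=bot.sense();print(s)
E
```

```text
scene {'fx': 424.8585037891542, 'fy': 424.8585037891542, 'cx': 323.6515837769147, 'cy': 204.03538753406755, 'rvec': array([ 2.10195881,  0.79228336, -0.38906049]), 'tvec': array([-0.44261577, -0.11380154,  1.2051272 ])}
top {'fx': 433.2511936856258, 'fy': 433.2511936856258, 'cx': 312.13055940182835, 'cy': 187.64958959010067, 'rvec': array([ 2.16987739, -2.22605667,  0.00634088]), 'tvec': array([0.07707548, 0.53136486, 1.06475977])}
{'clock': 0.1, 'joint_pos': array([-1.34098150e+00,  2.41362320e-01,  3.84567780e-03,  1.33520535e+00,
       -1.87276540e-05,  1.57082686e+00]), 'qvel': array([ 0.00044289, -0.00135035,  0.00190639,  0.00034137, -0.00012568,
       -0.00065286]), 'joint_efforts': array([ 2.25124727e-04, -3.73138332e+01,  2.53010023e+01,  1.09108578e-02,
        1.36689746e-05,  1.32848506e-06]), 'tool_pos': array([ 0.11376217, -0.48629604,  0.23048459]), 'eef_rot': array([-3.11898237e+00, -3.59931730e-01,  3.75851425e-04]), 'contact_force': array([-0.39769354, -0.43348099,  0.85341671]), 'wrist_torque': array([-0.03722283, -0.04903853,  0.00414015]), 'grasp_force': 0.0, 'gripper_width': 0.08518099520085586}
```

View pics/top0.png

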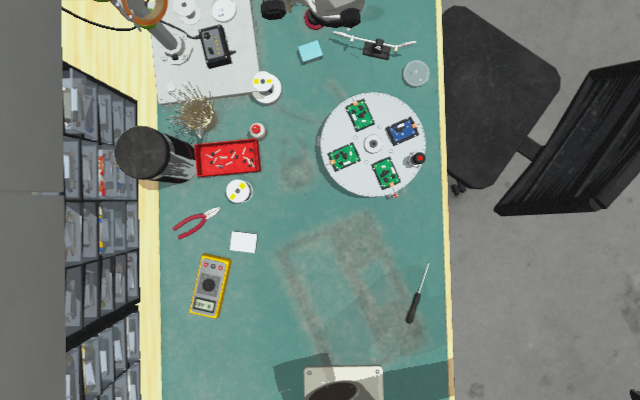

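View pics/scene0.png

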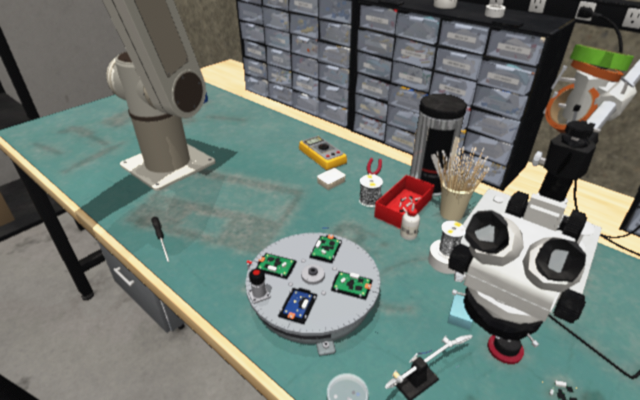

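The top view shows the dial centred near (373,145), the pointer near (394,195), the knob near (418,158) and the blue nest near (401,130). In the scene view the knob is near (258,276). Next I'll measure these.

```bash
cat > h.py <<'E'
import numpy as np,cv2
from workcell import bot,get_image,camera_info
def ray(n,uv):
    c=camera_info(n);R=cv2.Rodrigues(c["rvec"])[0];t=np.ravel(c["tvec"])
    d=R.T@np.array([(uv[0]-c["cx"])/c["fx"],(uv[1]-c["cy"])/c["fy"],1]);return -R.T@t,d
def onz(n,uv,z):
    o,d=ray(n,uv);return o+d*(z-o[2])/d[2]
def proj(n,p):
    c=camera_info(n);K=np.array([[c["fx"],0,c["cx"]],[0,c["fy"],c["cy"]],[0,0,1]])
    return cv2.projectPoints(np.float64(p).reshape(-1,1,3),c["rvec"],c["tvec"],K,None)[0].reshape(-1,2)
def blobs(m,mn=3):
    n,l,st,ce=cv2.connectedComponentsWithStats(m.astype(np.uint8));return [(st[i].tolist(),ce[i].round(1).tolist()) for i in range(1,n) if st[i][4]>=mn]
E
python3 - <<'E'
from h import *
t=cv2.imread("pics/top0.png");s=cv2.imread("pics/scene0.png")
h=cv2.cvtColor(t,cv2.COLOR_BGR2HSV)
reg=np.zeros(h.shape[:2],bool);reg[80:210,310:435]=1
m=(h[...,1]<45)&(h[...,2]>120)&reg
cs=max(cv2.findContours(m.astype(np.uint8),0,2)[0],key=cv2.contourArea)
hull=cv2.convexHull(cs)
P=np.array([onz("top",p[0],.054) for p in hull])[:,:2]
(cx,cy),r=cv2.minEnclosingCircle(P.astype(np.float32));print("dial circ",cx,cy,r,cv2.fitEllipse(hull))
red=((h[...,0]<8)|(h[...,0]>172))&(h[...,1]>130)&(h[...,2]>90)&reg
for b in blobs(red):print("red",b,onz("top",b[1],.049))
blk=(h[...,2]<60)&reg
for b in blobs(blk,15):print("blk",b,onz("top",b[1],.112))
bl=(h[...,0]>100)&(h[...,0]<130)&(h[...,1]>110)&reg
for b in blobs(bl,20):print("blue",b,onz("top",b[1],.065))
cv2.imwrite("pics/c1.png",np.hstack([cv2.resize(t[90:210,310:440],None,fx=3,fy=3,interpolation=2),cv2.resize(s[225:345,235:365],None,fx=3,fy=3,interpolation=2)]))
E
```

```text
dial circ 0.6256247758865356 -0.08094432950019836 0.13124103844165802 ((372.3796691894531, 144.7155303955078), (105.07289123535156, 107.30433654785156), 125.37734985351562)
red ([417, 155, 6, 6, 25], [419.8, 157.5]) [ 0.59698709 -0.1945264   0.049     ]
red ([394, 194, 3, 4, 7], [394.9, 195.3]) [ 0.50887528 -0.13299475  0.049     ]
blk ([412, 153, 10, 11, 43], [415.8, 159.0]) [ 0.58824795 -0.17110206  0.112     ]
blue ([390, 120, 26, 22, 227], [402.8, 131.6]) [ 0.6573589  -0.15319965  0.065     ]
```

View pics/c1.png

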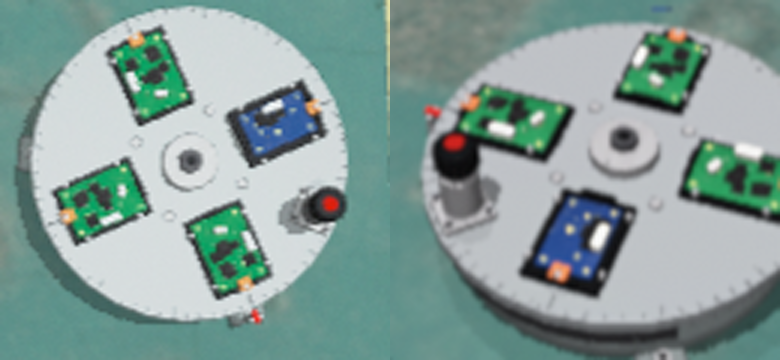

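The crops show the red dot on the knob's top, the dark screw in the hub and the pointer's red tip in both views, so I can triangulate all three.

```bash
python3 - <<'E'
from h import *
t=cv2.imread("pics/top0.png");s=cv2.imread("pics/scene0.png")
def red(im,x0,y0,x1,y1):
    h=cv2.cvtColor(im,cv2.COLOR_BGR2HSV);m=((h[...,0]<8)|(h[...,0]>172))&(h[...,1]>130)&(h[...,2]>90)
    r=np.zeros_like(m);r[y0:y1,x0:x1]=1;return blobs(m&r)
print(red(s,235,225,300,300))
sk=max(red(s,250,265,275,285),key=lambda b:b[0][4])[1];tk=[419.8,157.5]
def tri(a,b):
    o1,d1=ray("top",a);o2,d2=ray("scene",b);d1/=np.linalg.norm(d1);d2/=np.linalg.norm(d2)
    k=np.linalg.lstsq(np.c_[d1,-d2],o2-o1,rcond=None)[0];p,q=o1+k[0]*d1,o2+k[1]*d2
    return (p+q)/2,np.linalg.norm(p-q)
print("knob tri",tri(tk,sk),"top@.112",onz("top",tk,.112),"scene@.112",onz("scene",sk,.112))
# rim edge: scene/top hub 
for n,im,(x0,y0,x1,y1) in(("top",t,(368,138,379,149)),("scene",s,(306,264,322,280))):
    h=cv2.cvtColor(im,cv2.COLOR_BGR2GRAY)[y0:y1,x0:x1];b=max(blobs(h<95),key=lambda b:b[0][4]);print(n,b)
    u=(b[1][0]+x0,b[1][1]+y0);print("hub",u,onz(n,u,.07),onz(n,u,.074))
# dial top rim circle fit from top image with trimmed hull
h=cv2.cvtColor(t,cv2.COLOR_BGR2HSV);m=(h[...,1]<40)&(h[...,2]>165);r=np.zeros_like(m);r[80:210,310:435]=1
c=max(cv2.findContours((m&r).astype(np.uint8),0,1)[0],key=cv2.contourArea)[:,0]
P=np.array([onz("top",p,.054)[:2] for p in c]);k=np.ones(len(P),bool)
for i in range(15):
    A=np.c_[2*P[k],np.ones(k.sum())];x=np.linalg.lstsq(A,(P[k]**2).sum(1),rcond=None)[0];R=np.sqrt(x[2]+x[0]**2+x[1]**2)
    k=abs(np.hypot(*(P-x[:2]).T)-R)<max(.002,.01-.001*i)
print("circle",x[:2],R,k.sum())
a=x[:2];
for nm,p in(("ptr",[.50888,-.13299]),("knob",onz("top",tk,.112)[:2])):
    d=np.array(p)-a;print(nm,np.hypot(*d),np.degrees(np.arctan2(d[1],d[0])))
E
```

```text
[([247, 261, 5, 3, 10], [248.8, 261.9]), ([253, 270, 7, 5, 32], [256.1, 271.9])]
knob tri (array([ 0.59185813, -0.17971566,  0.11132825]), np.float64(0.001343579823020952)) top@.112 [ 0.59135249 -0.18006979  0.112     ] scene@.112 [ 0.59289996 -0.17965668  0.112     ]
top ([4, 4, 4, 3, 11], [5.4, 5.1])
hub (373.4, 143.1) [ 0.63166248 -0.08319671  0.07      ] [ 0.6311599  -0.08270085  0.074     ]
scene ([3, 4, 8, 7, 48], [6.5, 7.2])
hub (312.5, 271.2) [ 0.63572332 -0.08576499  0.07      ] [ 0.63835735 -0.08858037  0.074     ]
circle [ 0.63188849 -0.08325817] 0.12300601812988497 279
ptr 0.132681362625579 -157.98671972182242
knob 0.10495549571339081 -112.71955169514094
```

```bash
cat >> h.py <<'E'
from scipy.spatial.transform import Rotation as Ro
AX=np.array([.632,-.0833])
def goal(phi,off=0,z=.1,tilt=0,rad=.105):
    # phi deg = polar angle on the dial; off = m ahead (clockwise); tilt deg = body leaning back; tool x clockwise tangent
    u=np.r_[np.cos(np.radians(phi)),np.sin(np.radians(phi)),0];x=np.r_[u[1],-u[0],0]
    p=np.r_[AX,0]+rad*u+off*x;p[2]=z
    zt=np.r_[0,0,-1.];R=Ro.from_matrix(np.c_[x,np.cross(zt,x),zt])
    return p,R*Ro.from_rotvec([0,np.radians(tilt),0])
def delta(p,R,cmd=None):
    s=bot.sense();p0,r0=cmd if cmd else (s["tool_pos"],Ro.from_rotvec(s["eef_rot"]))
    return np.round(r0.inv().apply(p-p0),4),np.round((r0.inv()*R).as_rotvec(),4)
E
python3 - <<'E'
from h import *
p,R=goal(-112.7,0,.18);print(p,delta(p,R)); print(goal(0,0,.1,15)[1].as_matrix())
E
```

```text
[ 0.59147987 -0.1801665   0.18      ] (array([ 0.5349, -0.1892,  0.0508]), array([-8.0000e-04, -2.4000e-03, -2.5156e+00]))
[[ 0.         -1.          0.        ]
 [-0.96592583  0.         -0.25881905]
 [ 0.25881905  0.         -0.96592583]]
```

Units first: shifts go in shares of 0.8 m and turns go in shares of pi rad. So 0.535 m is 0.6688, -0.189 m is -0.2363, -2.516 rad is -0.8009.

>>> jog_arm --xyz '[[0.6688,-0.2363,0.0625],[0.6688,-0.2363,0.0625],[0.6688,-0.2363,0.0625],[0.6688,-0.2363,0.0625],[0.6688,-0.2363,0.0625],[0.6688,-0.2363,0.0625],[0.6688,-0.2363,0.0625],[0.6688,-0.2363,0.0625],[0.6688,-0.2363,0.0625],[0.6688,-0.2363,0.0625],[0.6688,-0.2363,0.0625],[0.6688,-0.2363,0.0625],[0.6688,-0.2363,0.0625],[0.6688,-0.2363,0.0625],[0.6688,-0.2363,0.0625],[0.6688,-0.2363,0.0625],[0.6688,-0.2363,0.0625],[0.6688,-0.2363,0.0625],[0.6688,-0.2363,0.0625],[0.6688,-0.2363,0.0625]]' --angular '[[0,0,-0.8009],[0,0,-0.8009],[0,0,-0.8009],[0,0,-0.8009],[0,0,-0.8009],[0,0,-0.8009],[0,0,-0.8009],[0,0,-0.8009],[0,0,-0.8009],[0,0,-0.8009],[0,0,-0.8009],[0,0,-0.8009],[0,0,-0.8009],[0,0,-0.8009],[0,0,-0.8009],[0,0,-0.8009],[0,0,-0.8009],[0,0,-0.8009],[0,0,-0.8009],[0,0,-0.8009]]' --fingers '[-1,-1,-1,-1,-1,-1,-1,-1,-1,-1,-1,-1,-1,-1,-1,-1,-1,-1,-1,-1]' --grip_force 30

```text
clock: 1.77
tool_pos: [0.5914, -0.1807, 0.1804]
eef_rot: [-0.632, -3.076, -0.0]
contact_force: [0.0, 0.5, -0.1]
gripper_width: 0.0855
grasp_force: 0.0
```

```bash
python3 - <<'E'
from h import *
s=bot.sense();print(s["clock"],s["tool_pos"],s["joint_pos"],s["contact_force"])
print(delta(*goal(-112.7,0,.088)))
E
```

```text
1.7667 [ 0.59141986 -0.18073176  0.18042517] [-2.96568622e-01  5.02476828e-01  2.56102735e-01  1.32611535e+00
 -1.69613830e-05  1.08874824e-01] [ 0.04567053  0.4762301  -0.14480949]
(array([0.    , 0.0006, 0.0924]), array([-0.0002, -0.0017, -0.0093]))
```

Scaled: 0.091 m is 0.1138, 0.08 m is 0.1, -0.009 rad is -0.0029.

>>> jog_arm --xyz '[[0,0.0006,0.0375],[0,0.0006,0.075],[0,0.0006,0.1],[0,0.0006,0.1138],[0,0.0006,0.1138],[0,0.0006,0.1138],[0,0.0006,0.1138],[0,0.0006,0.1138],[0,0.0006,0.1138],[0,0.0006,0.1138],[0,0.0006,0.1138],[0,0.0006,0.1138],[0,0.0006,0.1138],[0,0.0006,0.1138],[0,0.0006,0.1138]]' --angular '[[0,0,-0.0029],[0,0,-0.0029],[0,0,-0.0029],[0,0,-0.0029],[0,0,-0.0029],[0,0,-0.0029],[0,0,-0.0029],[0,0,-0.0029],[0,0,-0.0029],[0,0,-0.0029],[0,0,-0.0029],[0,0,-0.0029],[0,0,-0.0029],[0,0,-0.0029],[0,0,-0.0029]]' --fingers '[-1,-1,-1,-1,0,0.2,0.4,0.6,1,1,1,1,1,1,1]' --grip_force 30

```text
clock: 3.02
tool_pos: [0.5932, -0.1807, 0.0922]
eef_rot: [0.628, 3.075, -0.0]
contact_force: [0.2, 0.2, 5.3]
gripper_width: 0.0249
grasp_force: 29.6
```

```bash
python3 - <<'E'
from h import *
s=bot.sense();print(s["clock"],s["tool_pos"],s["contact_force"],s["gripper_width"],s["grasp_force"])
E
```

```text
3.0167 [ 0.59321724 -0.18072088  0.09219138] [0.16556997 0.18771778 5.34607219] 0.024899691433590332 29.579671025276184
```

>>> jog_arm --xyz '[[0,0,-0.0025],[0,0,-0.005],[0,0,-0.0075],[0,0,-0.01],[0,0,-0.0125],[0,0,-0.0125],[0,0,-0.0125]]' --angular '[[0,0,0],[0,0,0],[0,0,0],[0,0,0],[0,0,0],[0,0,0],[0,0,0]]' --fingers '[1,1,1,1,1,1,1]' --grip_force 50

```text
clock: 3.6
tool_pos: [0.5921, -0.1803, 0.0995]
eef_rot: [-0.629, -3.077, -0.001]
contact_force: [4.9, 0.5, -6.8]
gripper_width: 0.0242
grasp_force: 49.6
```

Scaled: -0.003 m is -0.0038, -0.001 m is -0.0013.

>>> jog_arm --xyz '[[0,0,-0.0013],[0,0,-0.0025],[0,0,-0.0038],[0,0,-0.0038],[0,0,-0.0038]]' --angular '[[0,0,0],[0,0,0],[0,0,0],[0,0,0],[0,0,0]]' --fingers '[1,1,1,1,1]' --grip_force 50

```text
clock: 4.02
tool_pos: [0.5918, -0.1802, 0.1018]
eef_rot: [-0.629, -3.077, -0.001]
contact_force: [6.1, 1.0, -10.7]
gripper_width: 0.0238
grasp_force: 49.6
```

```bash
python3 - <<'E'
from h import *
s=bot.sense();print(s["clock"],s["tool_pos"],s["contact_force"],s["wrist_torque"])
t=get_image("top");c=get_image("scene")
cv2.imwrite("pics/c2.png",np.hstack([cv2.resize(t[90:210,310:440],None,fx=3,fy=3,interpolation=2),cv2.resize(c[225:325,225:335],None,fx=3.6,fy=3.6,interpolation=2)]))
E
```

```text
4.0167 [ 0.59181097 -0.18017998  0.10180657] [  6.13475003   1.02639183 -10.69226956] [-0.02703018 -1.27655238 -0.35928845]
```

View pics/c2.png

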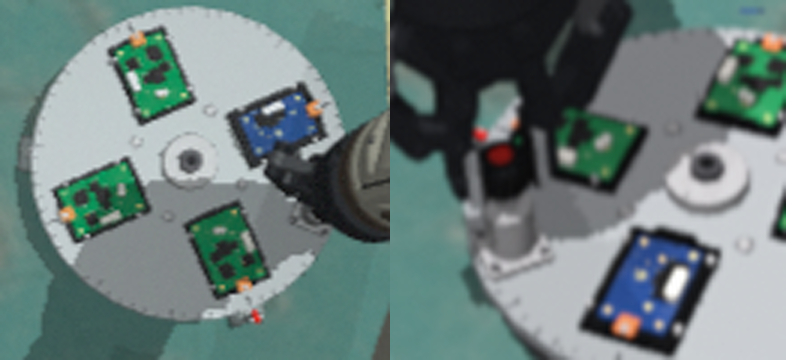

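```bash
cat >> h.py <<'E'
def knobdot(im=None,n="scene",near=None):
    im=get_image(n) if im is None else im
    h=cv2.cvtColor(im,cv2.COLOR_BGR2HSV);m=((h[...,0]<8)|(h[...,0]>172))&(h[...,1]>130)&(h[...,2]>60)
    return [b for b in blobs(m,6) if np.hypot(b[1][0]-near[0],b[1][1]-near[1])<25]
E
python3 - <<'E'
from h import *
print(knobdot(near=(256,269)))
for z in(.112,.116,.119,.122):print(z,proj("scene",[.592,-.18,z]))
s=bot.sense();print(s["contact_force"],s["tool_pos"])
E
```

```text
[([248, 261, 4, 3, 8], [249.2, 262.0]), ([252, 265, 7, 6, 31], [255.2, 267.5])]
0.112 [[255.59128721 271.75426227]]
0.116 [[255.37178291 270.09093005]]
0.119 [[255.20618297 268.83606747]]
0.122 [[255.03974307 267.57484004]]
[  5.96413814  -0.37276084 -10.77417202] [ 0.59181946 -0.18020319  0.10179823]
```

Scaled: 0.0635 m is 0.0794, 0.0627 m is 0.0784, 0.65 rad is 0.2069.

>>> jog_arm --xyz '[[0.0053,0.0001,0],[0.0105,0.0004,0],[0.0158,0.001,0],[0.0209,0.0016,0],[0.0261,0.0026,0],[0.0313,0.0038,0],[0.0363,0.0051,0],[0.0413,0.0066,0],[0.0463,0.0084,0],[0.0511,0.0104,0],[0.0559,0.0125,0],[0.0606,0.0149,0],[0.0653,0.0174,0],[0.0698,0.0201,0],[0.0741,0.0229,0],[0.0784,0.026,0],[0.0794,0.0268,0],[0.0794,0.0268,0]]' --angular '[[0,0,0.0127],[0,0,0.0255],[0,0,0.0382],[0,0,0.0509],[0,0,0.0637],[0,0,0.0764],[0,0,0.0891],[0,0,0.1019],[0,0,0.1146],[0,0,0.1273],[0,0,0.1401],[0,0,0.1528],[0,0,0.1655],[0,0,0.1783],[0,0,0.191],[0,0,0.2037],[0,0,0.2069],[0,0,0.2069]]' --fingers '[1,1,1,1,1,1,1,1,1,1,1,1,1,1,1,1,1,1]' --grip_force 50

```text
clock: 5.67
tool_pos: [0.5414, -0.1361, 0.102]
eef_rot: [-1.579, -2.715, 0.002]
contact_force: [4.9, -0.9, -11.5]
gripper_width: 0.0242
grasp_force: 49.7
```

```bash
python3 - <<'E'
from h import *
s=bot.sense();print(s["clock"],s["tool_pos"],s["contact_force"],s["wrist_torque"],s["joint_pos"][5])
d=s["tool_pos"][:2]-AX;print(np.hypot(*d),np.degrees(np.arctan2(d[1],d[0])))
ph=np.radians(-112.7-37.2);e=[*(AX+.105*np.r_[np.cos(ph),np.sin(ph)]),.122];q=proj("scene",e)[0];im=get_image("scene");print(q,knobdot(im,near=q))
t=get_image("top")
cv2.imwrite("pics/c3.png",np.hstack([cv2.resize(t[90:210,310:440],None,fx=3,fy=3,interpolation=2),cv2.resize(im[205:325,225:355],None,fx=3,fy=3,interpolation=2)]))
E
```

```text
5.6667 [ 0.54139568 -0.13605169  0.10198089] [  4.92909587  -0.93127313 -11.4902556 ] [-0.19123206 -1.18319594 -0.36194507] 0.8079148682585715
0.10484218298852994 -149.79115844640305
[254.66621709 240.88372342] [([253, 239, 6, 5, 25], [255.4, 240.9]), ([248, 261, 4, 3, 9], [249.6, 261.7])]
```

View pics/c3.png

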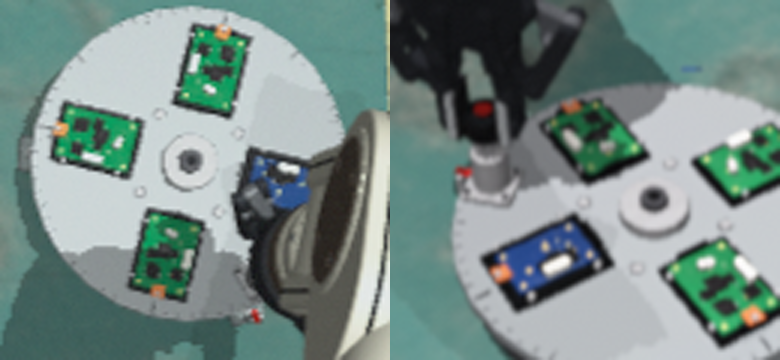

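The dial came round with the knob. The dot is at (255.4,240.9), where I predicted it with the plunger raised. I'll turn another 0.65 rad.

Scaled: 0.0635 m is 0.0794, 0.0627 m is 0.0784, 0.65 rad is 0.2069.

>>> jog_arm --xyz '[[0.0053,0.0001,0],[0.0105,0.0004,0],[0.0158,0.001,0],[0.0209,0.0016,0],[0.0261,0.0026,0],[0.0313,0.0038,0],[0.0363,0.0051,0],[0.0413,0.0066,0],[0.0463,0.0084,0],[0.0511,0.0104,0],[0.0559,0.0125,0],[0.0606,0.0149,0],[0.0653,0.0174,0],[0.0698,0.0201,0],[0.0741,0.0229,0],[0.0784,0.026,0],[0.0794,0.0268,0],[0.0794,0.0268,0]]' --angular '[[0,0,0.0127],[0,0,0.0255],[0,0,0.0382],[0,0,0.0509],[0,0,0.0637],[0,0,0.0764],[0,0,0.0891],[0,0,0.1019],[0,0,0.1146],[0,0,0.1273],[0,0,0.1401],[0,0,0.1528],[0,0,0.1655],[0,0,0.1783],[0,0,0.191],[0,0,0.2037],[0,0,0.2069],[0,0,0.2069]]' --fingers '[1,1,1,1,1,1,1,1,1,1,1,1,1,1,1,1,1,1]' --grip_force 50

```text
clock: 7.27
tool_pos: [0.5279, -0.0709, 0.1021]
eef_rot: [-2.363, -2.069, 0.005]
contact_force: [2.3, -3.5, -12.4]
gripper_width: 0.024
grasp_force: 49.7
```

```bash
python3 - <<'E'
from h import *
s=bot.sense();print(s["clock"],s["contact_force"],s["joint_pos"][5])
d=s["tool_pos"][:2]-AX;print(np.hypot(*d),np.degrees(np.arctan2(d[1],d[0])))
ph=np.radians(-187.2);e=[*(AX+.105*np.r_[np.cos(ph),np.sin(ph)]),.122];q=proj("scene",e)[0];b=knobdot(near=q);print(q,b)
if b:
  for z in(.119,.122):print(onz("scene",b[-1][1],z))
E
```

```text
7.2667 [  2.34817963  -3.49037786 -12.44026416] 1.5705576837690094
0.10485863057673342 173.18829123962013
[276.0299799  220.45386929] []
```

Scaled: -0.048 m is -0.06, -0.04 m is -0.05.

>>> jog_arm --xyz '[[0,0,0.0013],[0,0,0.0025],[0,0,0.0038],[0,0,0.0038],[0,0,0.0038],[0,0,0.0038],[0,0,0.0038],[0,0,0.0038],[0,0,0.0038],[0,0,0.0038],[0,0,0.0038],[-0.0125,0,0.0038],[-0.025,0,0.0038],[-0.0375,0,0.0038],[-0.05,0,0.0038],[-0.06,0,0.0038],[-0.06,0,0.0038],[-0.06,0,0.0038]]' --angular '[[0,0,0],[0,0,0],[0,0,0],[0,0,0],[0,0,0],[0,0,0],[0,0,0],[0,0,0],[0,0,0],[0,0,0],[0,0,0],[0,0,0],[0,0,0],[0,0,0],[0,0,0],[0,0,0],[0,0,0],[0,0,0]]' --fingers '[1,1,1,1,-1,-1,-1,-1,-1,-1,-1,-1,-1,-1,-1,-1,-1,-1]'

```text
clock: 8.82
tool_pos: [0.5226, -0.1186, 0.1003]
eef_rot: [-2.365, -2.068, -0.0]
contact_force: [-0.2, 0.3, -0.1]
gripper_width: 0.0857
grasp_force: 0.0
```

```bash
python3 - <<'E'
from h import *
s=bot.sense();print(s["clock"],s["tool_pos"],s["contact_force"],s["joint_pos"])
im=get_image("scene");t=get_image("top")
q=(276,221);print(knobdot(im,near=q))
cv2.imwrite("pics/c4.png",np.hstack([cv2.resize(t[90:210,310:440],None,fx=3,fy=3,interpolation=2),cv2.resize(im[190:310,235:365],None,fx=3,fy=3,interpolation=2)]))
E
```

```text
8.8167 [ 0.52259216 -0.1185807   0.10026258] [-0.24284761  0.34572338 -0.1247854 ] [-2.23274089e-01  4.02647361e-01 -1.22745121e-01  1.04552395e+00
  2.53687280e-04  1.48121146e+00]
[]
```

View pics/c4.png

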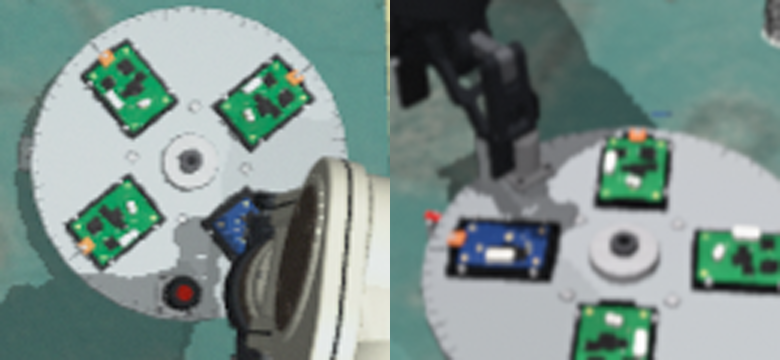

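The top view shows the knob released, with its dot at about (371,187.7), just short of a quarter turn. I'll measure the angle and plan the approach for the push.

```bash
cat >> h.py <<'E'
def dialang(z=.119,near=(371,187)):
    b=max(knobdot(n="top",near=near),key=lambda b:b[0][4]);p=onz("top",b[1],z)[:2]-AX
    a=np.degrees(np.arctan2(p[1],p[0]))%360-360
    return b,np.hypot(*p),a,np.radians(-112.7-a)
E
python3 - <<'E'
from h import *
print(dialang())
p=goal(-186.5,-.05,.13,15);print(delta(*p))
p=goal(-186.5,-.034,.073,15);print(p[0],delta(*p))
E
```

```text
(([369, 185, 6, 5, 23], [371.2, 187.1]), np.float64(0.1048610834277137), np.float64(-187.5921584955361), np.float64(1.307114749672548))
(array([-0.0036, -0.0003, -0.0297]), array([ 0.0024,  0.2615, -0.0182]))
[ 0.52382605 -0.10519511  0.073     ] (array([ 0.0124, -0.0006,  0.0273]), array([ 0.0024,  0.2615, -0.0182]))
```

```bash
python3 - <<'E'
from h import *
print(delta(*goal(-187.6,-.042,.1,15)),delta(*goal(-187.6,-.032,.076,15)))
E
```

```text
(array([ 0.0064, -0.0013,  0.0003]), array([-1.000e-04,  2.616e-01,  8.000e-04])) (array([ 0.0164, -0.0013,  0.0243]), array([-1.000e-04,  2.616e-01,  8.000e-04]))
```

Scaled: 0.0245 m is 0.0306, 0.018 m is 0.0225, 0.262 rad is 0.0834.

>>> jog_arm --xyz '[[0,-0.0013,0],[0,-0.0013,0],[0,-0.0013,0],[0,-0.0013,0],[0,-0.0013,0],[0,-0.0013,0],[0,-0.0013,0],[0,-0.0013,0],[0.005,-0.0013,0.0075],[0.01,-0.0013,0.015],[0.015,-0.0013,0.0225],[0.0206,-0.0013,0.0306],[0.0206,-0.0013,0.0306],[0.0206,-0.0013,0.0306],[0.0206,-0.0013,0.0306]]' --angular '[[0,0.0255,0],[0,0.0509,0],[0,0.0764,0],[0,0.0834,0],[0,0.0834,0],[0,0.0834,0],[0,0.0834,0],[0,0.0834,0],[0,0.0834,0],[0,0.0834,0],[0,0.0834,0],[0,0.0834,0],[0,0.0834,0],[0,0.0834,0],[0,0.0834,0]]' --fingers '[1,1,1,1,1,1,1,1,1,1,1,1,1,1,1]' --grip_force 30

```text
clock: 10.22
tool_pos: [0.524, -0.1011, 0.0757]
eef_rot: [-2.222, -1.947, -0.293]
contact_force: [0.4, 0.5, 0.3]
gripper_width: 0.0002
grasp_force: 0.0
```

```bash
python3 - <<'E'
from h import *
s=bot.sense();print(s["clock"],s["tool_pos"],s["contact_force"],s["gripper_width"])
print(dialang())
p0,R=goal(-187.6,-.032,.076,15);print(p0)
print([delta(*goal(-187.6-a,-.0235,.076,15)) for a in (0,2,4,6,8)])
print(R.as_matrix())
E
```

```text
10.2167 [ 0.52397199 -0.10114507  0.07570892] [0.40510974 0.46646511 0.28682857] 0.0001527133628345878
(([369, 185, 5, 5, 22], [371.1, 187.1]), np.float64(0.10488479982817128), np.float64(-187.71199960016023), np.float64(1.309206371527466))
[ 0.52369016 -0.10113198  0.076     ]
[(array([ 0.0084, -0.0005,  0.0022]), array([ 0.0002, -0.0001,  0.0007])), (array([ 0.0119, -0.0013,  0.0031]), array([-0.0089, -0.0001,  0.0344])), (array([ 0.0155, -0.0019,  0.0041]), array([-0.0179, -0.0001,  0.0681])), (array([ 0.0191, -0.0024,  0.0051]), array([-2.690e-02, -1.000e-04,  1.019e-01])), (array([ 0.0227, -0.0027,  0.006 ]), array([-3.600e-02, -1.000e-04,  1.356e-01]))]
[[ 0.12774986  0.99121554  0.03423047]
 [ 0.95744069 -0.13225639  0.25654546]
 [ 0.25881905  0.         -0.96592583]]
```

Scaled: 0.0175 m is 0.0219, 0.0155 m is 0.0194, 0.085 rad is 0.0271.

>>> jog_arm --xyz '[[0.0025,0,0.0006],[0.005,-0.0003,0.0013],[0.0075,-0.0004,0.002],[0.0094,-0.0005,0.0025],[0.0106,-0.0006,0.0028],[0.0119,-0.0009,0.0031],[0.0131,-0.0013,0.0034],[0.0144,-0.0015,0.0038],[0.0156,-0.0018,0.0041],[0.0169,-0.002,0.0044],[0.0181,-0.0023,0.0048],[0.0194,-0.0024,0.0051],[0.0206,-0.0025,0.0055],[0.0219,-0.0026,0.0059],[0.0219,-0.0026,0.0059]]' --angular '[[0,0,0],[0,0,0],[0,0,0],[0,0,0],[0,0,0],[-0.001,0,0.0032],[-0.0016,0,0.0064],[-0.0025,0,0.0095],[-0.0035,0,0.0127],[-0.0045,0,0.0159],[-0.0051,0,0.0191],[-0.0057,0,0.0216],[-0.0064,0,0.0245],[-0.007,0,0.0271],[-0.007,0,0.0271]]' --fingers '[1,1,1,1,1,1,1,1,1,1,1,1,1,1,1]'

```text
clock: 11.52
tool_pos: [0.5242, -0.0842, 0.0759]
eef_rot: [-2.315, -1.851, -0.302]
contact_force: [-0.4, -4.4, 0.5]
gripper_width: -0.0002
grasp_force: 2.2
```

```bash
cat > st.py <<'E'
from h import *
s=bot.sense();f=s["contact_force"];R=Ro.from_rotvec(s["eef_rot"]);x=R.apply([1,0,0]);x[2]=0;x/=np.linalg.norm(x)
d=s["tool_pos"][:2]-AX
print("t",round(s["clock"],2),"F",f.round(1),"Ftan",round(f@x,2),"tool",s["tool_pos"].round(4),"r",np.hypot(*d).round(4),"phi",(np.degrees(np.arctan2(d[1],d[0]))%360-360).round(2))
b,r,a,th=dialang();print("dot",b[1],"r",r.round(4),"dial",th.round(4))
E
python3 st.py
```

```text
t 11.52 F [-0.4 -4.4  0.5] Ftan -4.34 tool [ 0.5242 -0.0842  0.0759] r 0.1078 phi -179.5
dot [368.5, 187.0] r 0.1054 dial 1.3635
```

```bash
python3 - <<'E'
from h import *
g0=goal(-190,-.0235,.076,15)
for th in(.005,.01,.02,.03,.04):
    d,w=delta(*goal(-190-np.degrees(th),-.0235,.076,15),cmd=g0);print(th,d,w)
E
```

```text
0.005 [ 0.0005 -0.0001  0.0001] [-0.0013  0.      0.0048]
0.01 [ 0.001  -0.0002  0.0003] [-0.0026  0.      0.0097]
0.02 [ 0.002  -0.0004  0.0005] [-0.0052  0.      0.0193]
0.03 [ 0.0031 -0.0007  0.0008] [-0.0078  0.      0.029 ]
0.04 [ 0.0041 -0.0009  0.0011] [-0.0104  0.      0.0386]
```

Scaled: 0.0031 m is 0.0039, 0.0026 m is 0.0033, 0.029 rad is 0.0092.

>>> jog_arm --xyz '[[0.0006,-0.0001,0.0001],[0.0013,-0.0003,0.0004],[0.0019,-0.0004,0.0005],[0.0025,-0.0005,0.0006],[0.0033,-0.0008,0.0009],[0.0039,-0.0009,0.001],[0.0039,-0.0009,0.001]]' --angular '[[-0.0004,0,0.0015],[-0.0008,0,0.0031],[-0.0012,0,0.0046],[-0.0017,0,0.0061],[-0.0021,0,0.0077],[-0.0025,0,0.0092],[-0.0025,0,0.0092]]' --fingers '[1,1,1,1,1,1,1]'

```text
clock: 12.15
tool_pos: [0.5243, -0.0805, 0.0759]
eef_rot: [-2.343, -1.818, -0.307]
contact_force: [-1.2, -5.1, 1.0]
gripper_width: 0.0003
grasp_force: 2.3
```

```bash
python3 st.py
```

```text
t 12.15 F [-1.2 -5.1  1. ] Ftan -5.2 tool [ 0.5243 -0.0805  0.0759] r 0.1078 phi -181.47
dot [366.8, 186.6] r 0.1052 dial 1.4001
```

Scaled: 0.002 m is 0.0025, -0.0003 m is -0.0004, 0.0193 rad is 0.0061.

>>> jog_arm --xyz '[[0.0006,-0.0001,0.0001],[0.0013,-0.0003,0.0004],[0.0019,-0.0004,0.0005],[0.0025,-0.0005,0.0006],[0.0025,-0.0005,0.0006]]' --angular '[[-0.0004,0,0.0015],[-0.0008,0,0.0031],[-0.0012,0,0.0046],[-0.0017,0,0.0061],[-0.0017,0,0.0061]]' --fingers '[1,1,1,1,1]'

```text
clock: 12.62
tool_pos: [0.5244, -0.0781, 0.0759]
eef_rot: [-2.362, -1.796, -0.31]
contact_force: [-0.6, -5.0, 0.7]
gripper_width: -0.0002
grasp_force: 2.3
```

```bash
python3 st.py
```

```text
t 12.62 F [-0.6 -5.   0.7] Ftan -4.93 tool [ 0.5244 -0.0781  0.0759] r 0.1077 phi -182.74
dot [365.9, 186.3] r 0.105 dial 1.4199
```

Scaled: 0.002 m is 0.0025, -0.0002 m is -0.0003, 0.0193 rad is 0.0061.

>>> jog_arm --xyz '[[0.0006,-0.0001,0.0001],[0.0013,-0.0003,0.0004],[0.0019,-0.0004,0.0005],[0.0025,-0.0005,0.0006],[0.0025,-0.0005,0.0006]]' --angular '[[-0.0004,0,0.0015],[-0.0008,0,0.0031],[-0.0012,0,0.0046],[-0.0017,0,0.0061],[-0.0017,0,0.0061]]' --fingers '[1,1,1,1,1]'

```text
clock: 13.08
tool_pos: [0.5245, -0.0758, 0.0759]
eef_rot: [-2.381, -1.773, -0.312]
contact_force: [-1.4, -4.3, 0.2]
gripper_width: -0.0001
grasp_force: 2.3
```

Scaled: 0.002 m is 0.0025, -0.0001 m is -0.0001, 0.0193 rad is 0.0061.

>>> jog_arm --xyz '[[0.0006,-0.0001,0.0001],[0.0013,-0.0003,0.0004],[0.0019,-0.0004,0.0005],[0.0025,-0.0005,0.0006],[0.0025,-0.0005,0.0006]]' --angular '[[-0.0004,0,0.0015],[-0.0008,0,0.0031],[-0.0012,0,0.0046],[-0.0017,0,0.0061],[-0.0017,0,0.0061]]' --fingers '[1,1,1,1,1]'

```text
clock: 13.5
tool_pos: [0.5247, -0.0737, 0.0759]
eef_rot: [-2.4, -1.751, -0.315]
contact_force: [-0.0, -4.0, 0.4]
gripper_width: 0.0003
grasp_force: 2.3
```

Scaled: 0.002 m is 0.0025, -0.0003 m is -0.0004, 0.0193 rad is 0.0061.

>>> jog_arm --xyz '[[0.0006,-0.0001,0.0001],[0.0013,-0.0003,0.0004],[0.0019,-0.0004,0.0005],[0.0025,-0.0005,0.0006],[0.0025,-0.0005,0.0006]]' --angular '[[-0.0004,0,0.0015],[-0.0008,0,0.0031],[-0.0012,0,0.0046],[-0.0017,0,0.0061],[-0.0017,0,0.0061]]' --fingers '[1,1,1,1,1]'

```text
clock: 13.92
tool_pos: [0.5249, -0.0715, 0.0759]
eef_rot: [-2.419, -1.728, -0.317]
contact_force: [-1.3, -3.9, 0.5]
gripper_width: 0.0
grasp_force: 2.2
```

Scaled: 0.002 m is 0.0025, 0.0015 m is 0.0019, 0.0193 rad is 0.0061.

>>> jog_arm --xyz '[[0.0006,-0.0001,0.0001],[0.0013,-0.0003,0.0004],[0.0019,-0.0004,0.0005],[0.0025,-0.0005,0.0006],[0.0025,-0.0005,0.0006]]' --angular '[[-0.0004,0,0.0015],[-0.0008,0,0.0031],[-0.0012,0,0.0046],[-0.0017,0,0.0061],[-0.0017,0,0.0061]]' --fingers '[1,1,1,1,1]'

```text
clock: 14.33
tool_pos: [0.5252, -0.0694, 0.0759]
eef_rot: [-2.437, -1.705, -0.32]
contact_force: [-0.2, -5.3, 0.8]
gripper_width: 0.0001
grasp_force: 2.3
```

```bash
python3 st.py
```

```text
t 14.33 F [-0.2 -5.3  0.8] Ftan -5.02 tool [ 0.5252 -0.0694  0.0759] r 0.1077 phi -187.43
dot [362.0, 185.3] r 0.1051 dial 1.5045
```

Scaled: 0.002 m is 0.0025, -0.0001 m is -0.0001, 0.0193 rad is 0.0061.

>>> jog_arm --xyz '[[0.0006,-0.0001,0.0001],[0.0013,-0.0003,0.0004],[0.0019,-0.0004,0.0005],[0.0025,-0.0005,0.0006],[0.0025,-0.0005,0.0006]]' --angular '[[-0.0004,0,0.0015],[-0.0008,0,0.0031],[-0.0012,0,0.0046],[-0.0017,0,0.0061],[-0.0017,0,0.0061]]' --fingers '[1,1,1,1,1]'

```text
clock: 14.8
tool_pos: [0.5255, -0.067, 0.076]
eef_rot: [-2.455, -1.681, -0.323]
contact_force: [-1.0, -4.1, 0.5]
gripper_width: -0.0002
grasp_force: 2.0
```

Scaled: 0.002 m is 0.0025, -0.0002 m is -0.0003, 0.0193 rad is 0.0061.

>>> jog_arm --xyz '[[0.0006,-0.0001,0.0001],[0.0013,-0.0003,0.0004],[0.0019,-0.0004,0.0005],[0.0025,-0.0005,0.0006],[0.0025,-0.0005,0.0006]]' --angular '[[-0.0004,0,0.0015],[-0.0008,0,0.0031],[-0.0012,0,0.0046],[-0.0017,0,0.0061],[-0.0017,0,0.0061]]' --fingers '[1,1,1,1,1]'

```text
clock: 15.22
tool_pos: [0.5258, -0.065, 0.076]
eef_rot: [-2.474, -1.658, -0.325]
contact_force: [-0.4, -4.4, -0.6]
gripper_width: 0.0
grasp_force: 2.0
```

Scaled: 0.002 m is 0.0025, 0.0015 m is 0.0019, 0.0193 rad is 0.0061.

>>> jog_arm --xyz '[[0.0006,-0.0001,0.0001],[0.0013,-0.0003,0.0004],[0.0019,-0.0004,0.0005],[0.0025,-0.0005,0.0006],[0.0025,-0.0005,0.0006]]' --angular '[[-0.0004,0,0.0015],[-0.0008,0,0.0031],[-0.0012,0,0.0046],[-0.0017,0,0.0061],[-0.0017,0,0.0061]]' --fingers '[1,1,1,1,1]'

```text
clock: 15.63
tool_pos: [0.5264, -0.0621, 0.0761]
eef_rot: [-2.49, -1.634, -0.329]
contact_force: [-0.1, -0.6, -0.4]
gripper_width: 0.0005
grasp_force: 0.4
```

```bash
python3 - <<'E'
from h import *
s=bot.sense();print(s["contact_force"],s["tool_pos"])
b=dialang();print(b,dialang(.114)[3])
for i in range(2):
    x=knobdot(near=(300,210));print(x)
a=np.radians(b[2]);e=AX+.105*np.r_[np.cos(a),np.sin(a)]
for z in(.112,.114,.119):print(proj("scene",[*e,z]))
E
```

```text
[-0.11135073 -0.60438962 -0.39934599] [ 0.52637644 -0.06206282  0.07612868]
(([356, 182, 6, 6, 25], [358.8, 184.3]), np.float64(0.10535981889098424), np.float64(-202.92812261737157), np.float64(1.5747778175662976)) 1.5781898749054906
[([287, 217, 7, 5, 26], [290.0, 218.7])]
[([287, 217, 7, 5, 26], [290.0, 218.7])]
[[289.29015462 219.28045219]]
[[289.24435549 218.48646857]]
[[289.12927372 216.49138616]]
```

The force fell to about 0.5 N, and the scene dot at (290,218.7) puts the knob top at about 114 mm. The pin has dropped in, so I'll back off and press from above.

```bash
python3 - <<'E'
from h import *
for a in((-.035,.08,15),(-.045,.15,15),(-.02,.155,0),(0,.15,0)):print(delta(*goal(-203,a[0],a[1],a[2])))
E
```

```text
(array([-0.0117,  0.0004, -0.007 ]), array([ 0.0011, -0.0015, -0.0075]))
(array([-0.0031,  0.0004, -0.0772]), array([ 0.0011, -0.0015, -0.0075]))
(array([ 0.0223,  0.0002, -0.0756]), array([ 1.000e-04, -2.633e-01, -7.600e-03]))
(array([ 0.0403,  0.0001, -0.0655]), array([ 1.000e-04, -2.633e-01, -7.600e-03]))
```

Scaled: -0.077 m is -0.0963, -0.0756 m is -0.0945, -0.08 rad is -0.0255.

>>> jog_arm --xyz '[[-0.0075,0,-0.0038],[-0.0146,0,-0.0088],[-0.0146,0,-0.0088],[-0.0113,0,-0.0375],[-0.0075,0,-0.0688],[-0.0038,0,-0.0963],[-0.0038,0,-0.0963],[0.0063,0,-0.0963],[0.0175,0,-0.0963],[0.0279,0,-0.0945],[0.0375,0,-0.0888],[0.0504,0,-0.0819],[0.0504,0,-0.0819],[0.0504,0,-0.0819],[0.0504,0,-0.0819]]' --angular '[[0,0,0],[0,0,0],[0,0,0],[0,0,0],[0,0,0],[0,0,0],[0,-0.0255,-0.0006],[0,-0.0509,-0.0013],[0,-0.0764,-0.0019],[0,-0.0837,-0.0024],[0,-0.0837,-0.0024],[0,-0.0837,-0.0024],[0,-0.0837,-0.0024],[0,-0.0837,-0.0024],[0,-0.0837,-0.0024]]' --fingers '[1,1,1,1,1,1,1,1,1,1,1,1,1,1,1]'

```text
clock: 17.08
tool_pos: [0.5347, -0.0436, 0.1494]
eef_rot: [2.621, 1.731, -0.002]
contact_force: [-0.2, -0.5, 0.1]
gripper_width: 0.0002
grasp_force: 0.0
```

```bash
python3 - <<'E'
from h import *
s=bot.sense();print(s["clock"],s["tool_pos"],s["contact_force"])
print(knobdot(near=(290,218)))
print(delta(*goal(-203,0,.118,0)))
E
```

```text
17.0833 [ 0.53468327 -0.04358166  0.14942124] [-0.21026506 -0.45001759  0.1351368 ]
[([287, 217, 6, 5, 25], [289.6, 218.9])]
(array([0.0017, 0.    , 0.0315]), array([-0.0003,  0.0014, -0.0022]))
```

Scaled: 0.0385 m is 0.0481, 0.0375 m is 0.0469.

>>> jog_arm --xyz '[[0.0013,0,0.015],[0.0013,0,0.0275],[0.0013,0,0.0375],[0.0013,0,0.0413],[0.0013,0,0.0431],[0.0013,0,0.0444],[0.0013,0,0.0456],[0.0013,0,0.0469],[0.0013,0,0.0481],[0.0013,0,0.0481]]' --angular '[[0,0,0],[0,0,0],[0,0,0],[0,0,0],[0,0,0],[0,0,0],[0,0,0],[0,0,0],[0,0,0],[0,0,0]]' --fingers '[1,1,1,1,1,1,1,1,1,1]'

```text
clock: 17.97
tool_pos: [0.5357, -0.0421, 0.1121]
eef_rot: [2.619, 1.732, -0.0]
contact_force: [-4.2, -0.8, 4.7]
gripper_width: 0.0001
grasp_force: 2.4
```

```bash
python3 - <<'E'
from h import *
s=bot.sense();print(s["clock"],s["tool_pos"],s["contact_force"])
E
```

```text
17.9667 [ 0.53574238 -0.04214889  0.1120529 ] [-4.18807306 -0.8179426   4.68452518]
```

Scaled: 0.003 m is 0.0038, 0.002 m is 0.0025.

>>> jog_arm --xyz '[[0,0,0.0013],[0,0,0.0025],[0,0,0.0038],[0,0,0.0038]]' --angular '[[0,0,0],[0,0,0],[0,0,0],[0,0,0]]' --fingers '[1,1,1,1]'

```text
clock: 18.3
tool_pos: [0.536, -0.0418, 0.1119]
eef_rot: [2.618, 1.732, 0.003]
contact_force: [-8.2, 0.9, 20.1]
gripper_width: -0.0
grasp_force: 10.1
```

It's solid at 111.9 mm under 20 N, so the knob is home. I'll retract.

Scaled: -0.15 m is -0.1875, -0.003 m is -0.0038.

>>> jog_arm --xyz '[[0,0,-0.0038],[0,0,-0.01],[0,0,-0.0375],[0,0,-0.075],[0,0,-0.125],[-0.05,0,-0.15],[-0.1,0,-0.15],[-0.15,0,-0.15],[-0.1875,0,-0.15],[-0.1875,0,-0.15],[-0.1875,0,-0.15]]' --angular '[[0,0,0],[0,0,0],[0,0,0],[0,0,0],[0,0,0],[0,0,0],[0,0,0],[0,0,0],[0,0,0],[0,0,0],[0,0,0]]' --fingers '[1,1,1,1,1,1,1,1,1,1,1]'

```text
clock: 19.22
tool_pos: [0.4765, -0.1813, 0.2285]
eef_rot: [2.623, 1.728, -0.0]
contact_force: [-0.0, -0.4, -0.7]
gripper_width: -0.0
grasp_force: 0.0
```

```bash
python3 - <<'E'
from h import *
s=bot.sense();print(s["clock"],s["tool_pos"],s["contact_force"])
im=get_image("scene");print(knobdot(im,near=(290,218)))
e=AX+.105*np.r_[np.cos(np.radians(-203)),np.sin(np.radians(-203))]
for z in(.112,.114):print(proj("scene",[*e,z]))
cv2.imwrite("pics/c5.png",im)
E
```

```text
19.2167 [ 0.47653699 -0.18133081  0.22845079] [-0.01762399 -0.39053438 -0.71663128]
[([287, 218, 7, 5, 28], [290.1, 219.8])]
[[289.35260465 219.2621171 ]]
[[289.30689872 218.46815093]]
```

View pics/c5.png

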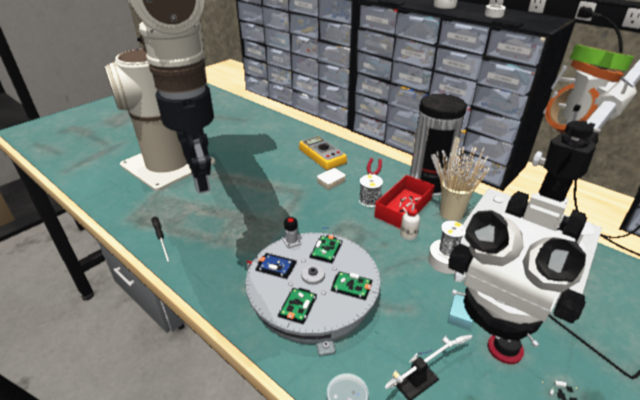

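The blue nest is at the pointer, around (275,265). The knob is home with its dot at (290,219.8), about 1 px lower than before pressing, and the bench is undisturbed.

```bash
python3 -c "
from workcell import hand_in
print(hand_in())"
```

```text
the job is handed in; nothing more can be done
None
```

The job is handed in: the blue nest is at the red pointer, the plunger dropped into the notch at about 1.58 rad, its knob went home at 112 mm under a 20 N press, and the arm stands clear at about 19 s on the robot's clock.

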